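# Swing a washed spindle upright and blow it dry

## Robot

A 6-joint arm with a two-finger parallel gripper is mounted at the origin on the work surface. World frame = base frame: x ahead of the robot, y to its left, z up, the work surface at z = 0. Lengths are in m, angles in rad, forces in N, time in s.
With the tool pointing down it reaches from about 0.375 to 0.975 m from the base axis. Payload 3.8 kg.
Tool frame: the origin (TCP) lies midway between the tips of the shut fingers; the grasp point (between the pads) lies 19 mm behind it; x points along the fingers, y is the direction in which the jaws open and shut, and the axes are right-handed (so a half turn about x gives the same grasp; the last joint's range is limited). The gripper opens to 88 mm and grips with 3 to 60 N. Pads are 18 mm wide; open, the fingers measure 123 mm over their backs; the gripper's body (75 mm by 187 mm) begins 45 mm behind the grasp point.
Start: joints at [1.246, 0.264, 1.604, -0, 1.274, -0.037], TCP at [0.192, 0.647, 0.239] pointing down, gripper open.
Joint ranges: [-2.63, 2.63], [-0.94, 2.18], [0.31, 2.57], [-1.31, 4.45], [0, 2.66], [-2.55, 2.55]. Speed limits (rad/s): [2.57, 2.57, 3.14, 3.14, 3.14, 3.14].

## Interface

Orientations are given as a rotation vector (axis times angle).
In Python, from cell import manip, inverse_kinematics, cams, order gives the robot as it stands. Calls block until the motion is done:
- manip.move_pose(position, orientation): joint-space move of the TCP to a pose.
- manip.move_linear(position, rate=0.15, rot=None): straight line of the TCP; rot=None keeps the orientation; rate is the mean speed in m/s.
- manip.set_joints(angles): joint-space move.
- manip.set_gripper(opening, force=None): finger opening in m; force is the grip in N (None keeps the last); returns when the fingers have stopped.
- manip.dwell(seconds).
- inverse_kinematics(position, orientation): joint angles nearest the present ones, or None.
- manip.state(): the state.
- cams.capture(name): name is "scene" or "side" or "wrist"; returns a dict with "image" (384x512x3 uint8, blue, green, red), "z_map" (384x512 float32, m along the optical axis (not along the pixel's ray), 0 where there is no reading), "intrinsics" (3x3 intrinsics, pixels), "position" and "orientation" of the camera in the world; the wrist camera has in their place "T_tool_cam" (4x4, takes a point from camera to tool coordinates, whose origin is the TCP and whose axes are the tool frame's). Camera axes: x right, y down, z forward; pixel columns grow to the right and rows downward; lengths in m; the calibration is good to about 2 mm. The wrist camera is an equidistant fisheye: a pixel r from the principal point sees the ray r / f radians off the axis. A picture is of the moment at which its call begins: read the wrist's pose just before it.
A pose or a line that the arm cannot do raises manip.IKError and nothing moves.
- order.close_job(): hands the job in, once; it reports no verdict.
The state is a dict: "clock": time; "joint_pos": joint angles; "joint_velocities": joint speeds; "tau": joint torques, N m; "tool_pos": TCP position; "tcp_rot": TCP orientation; "contact_force": force on the tool from outside, world axes, zero at the start; "moment": the same for the moment, N m; "gripper_width": finger opening in m.
Only numpy, scipy, OpenCV 4.12 (cv2) and the standard library are available. Lean on these libraries where they do the work, as an engineer would, in place of code of your own. Each camera call takes 0.05 s, during which the arm holds its last target.

## Task

The washed steel measuring spindle lies in its grey cradle. Grip it firmly by the ball grip near the end of its shaft, lift it out level and clear, then ease the grip so that the heavy bob swings down beneath your fingers and, gripped again, it hangs still and nearly plumb; stand it gently in the middle of the round drying plate and let go. Then blow it dry: push the air valve's spring-centred lever well over to the side away from the drying plate, hold it there for about a second and a half, and let it come back to the middle; leave the bottles and the beaker where they are.

Things in the scene. Friction and masses are not known exactly. Their poses are not given: they have to be found in the camera images.
- spindle_ball (a point): Centre of the spindle's ball grip, a steel ball of diameter 28 mm on its thin shaft (diameter 11 mm). On the spindle's axis, 127 mm from the bob's flat foot, 67 mm from the bob's upper face; 9 mm of shaft stands out beyond the ball. z runs along the spindle from bob to shaft end (level at the start, up when it stands). At the start 62 mm above the bench.
- spindle_foot (a point): Centre of the flat underside (foot) of the bob, 127 mm from the ball grip; same axes. Held across the ball, fingers closing level and square to the shaft, the spindle stays level under a firm grip (100 N or more); as the fingers are opened by tenths of a millimetre it swings down, part way below 60 N, nearly plumb at about 20 N. Below a few N it drops.
- spindle: The loose spindle, plain steel, 150 mm long, about 0.42 kg: a cylindrical bob (diameter 56 mm, 60 mm long), then a thin shaft 90 mm long carrying the ball grip. Origin at the centre of the foot, z along its axis to the shaft end; centre of mass about 38 mm from the foot.
- cradle: Grey plastic cradle fixed to the bench: two V-rests on a 125 x 100 x 12 mm base; origin on the bench. The spindle lies along its x: foot 90 mm to +x of the origin, ball 37 mm to -x, overhanging the base, with clear bench below and beside it. The shaft rest is 42 mm from the ball towards the bob. No part is higher than 75 mm.
- station: Drying station fixed to the bench: grey base 150 (x) x 320 (y) x 12 mm, origin under its centre. Round drying plate at y = -90 mm, air valve with lever at y = +100 mm. A thin copper pipe runs along it 62 mm to +x of the centreline and rises beside the plate up to 95 mm high, its nozzle tip 45 mm or more from the plate's axis.
- plate_top (a point): Centre of the upper face of the round aluminium drying plate (diameter 100 mm), 40 mm above the bench; its axes are those of the station (z up; +y points to the air valve).
- lever_knob (a point): Centre of the black ball knob (diameter 28 mm) on top of the valve lever, a steel rod of diameter 14 mm; at rest it is upright and this point is 147 mm above the bench, 85 mm above its pivot.
- lever_pivot (a point): Pivot of the valve lever, 62 mm above the bench; the lever swings along the station's y axis. Below it is the valve block, 50 x 50 mm, top 58 mm above the bench.
- lever (a joint): Lever angle in rad: 0 upright (spring-centred), positive when leaning away from the drying plate (towards the station's +y), stops at +0.5 and -0.5. About 6 to 8 N at the knob pushes it to the stop; it springs back by itself. The air is on from 0.35 up.
- amber_bottle: Brown bottle, diameter 68 mm, 140 mm tall; origin at its underside. To be left alone.
- green_bottle: Green bottle, diameter 84 mm, 190 mm tall; origin at its underside. To be left alone.
- beaker: Glass beaker, diameter 70 mm, 85 mm tall; origin at its underside. To be left alone.
Mind the look-alikes: they are no part of the job. What is shaped like the cradle but pink or purple is not meant.

How it is judged:
On the way, in this order (a step that is already met when the one before it is completed fails the run):
1. the spindle is lifted clear of its cradle in the fingers, within about 34 degrees of level, its foot more than 110 mm above the bench (contact force between the fingers and spindle above 1 N and contact force between spindle and cradle below 0.1 N and contact force between spindle and station below 0.1 N and angle between spindle_foot's own z axis and vertical between 0.97 and 2.17 rad and height (world z) of spindle_foot above 0.11 m), for 0.2 s.
2. it has swung down and hangs still from the fingers, within 20 degrees of plumb, touching nothing else (contact force between the fingers and spindle above 1 N and contact force between spindle and cradle below 0.1 N and contact force between spindle and station below 0.1 N and angle between spindle_foot's own z axis and vertical below 0.35 rad and height (world z) of spindle_foot above 0.05 m and angular speed of spindle below 0.5 rad/s), for 0.3 s.
3. the spindle stands released on the drying plate, foot within 20 mm of its centre (horizontal distance between spindle_foot and plate_top below 0.02 m and angle between spindle_foot's own z axis and vertical below 0.06 rad and z of spindle_foot in the frame of plate_top between -0.004 and 0.004 m and contact force between the fingers and spindle below 0.1 N and linear speed of spindle below 0.02 m/s), for 0.2 s.
4. the lever is held over, away from the plate, beyond 0.35 rad for 1 s (value of joint lever above 0.35 rad), for 1 s.
At the end, for the whole second after the job is handed in: The spindle stands upright (within 3.4 degrees), released and at rest on the drying plate, its foot flat on it and within 20 mm of the plate's centre; the lever is back within 0.06 rad of the middle (all of step 3 and value of joint lever between -0.06 and 0.06 rad); the robot touches nothing.
It fails at once if a bottle or the beaker is moved more than 20 mm (distance of any of amber_bottle, green_bottle, beaker from where it was at the start of the episode above 0.02 m).
It fails at once if the lever is pushed towards the drying plate beyond 0.25 rad (value of joint lever below -0.25 rad).
It fails at once if the lever is pushed beyond 0.25 rad while the spindle is not on the plate (value of joint lever above 0.25 rad and horizontal distance between spindle_foot and plate_top above 0.04 m).
It fails at once if the spindle is dropped onto the drying plate (falls free there faster than 0.3 m/s, a drop of roughly 10 mm or more) or banged onto the station (over 60 N) (contact force between spindle and station above 60 N or (contact force between the fingers and spindle below 0.1 N and linear speed of spindle above 0.3 m/s and horizontal distance between spindle_foot and plate_top below 0.05 m and angle between spindle_foot's own z axis and vertical below 0.4 rad)).
It also fails if it takes over 72 s, if anything falls off the work surface, if the arm or the gripper's body presses on something with over 40 N, if the wrist force passes 120 N, or if a joint passes its speed limit or range.

## Working session

There is one attempt and no reset: what is moved stays moved. The work goes in short steps, each a Python script; the robot and the scene stay as the last script left them, time stands still between calls to the robot, and variables do not carry over. Pictures are saved under pics/ and viewed, and the job is handed in when it is done.

```bash
ls; mkdir -p pics
python3 - <<'E'
from cell import manip,cams
import cv2,numpy as np
s=manip.state();print(s)
for n in ["scene","side","wrist"]:
    c=cams.capture(n);cv2.imwrite(f"pics/{n}0.png",c["image"]);print(n,c["intrinsics"],c.get("position"),c.get("orientation"),c.get("T_tool_cam"))
E
```

```text
pics
{'clock': 0.0, 'joint_pos': array([ 1.24608115e+00,  2.64746874e-01,  1.60533052e+00, -3.19625527e-05,
        1.27369301e+00, -3.68736692e-02]), 'joint_velocities': array([-6.42616032e-04, -2.09559964e-03, -9.44879934e-04,  5.46338275e-05,
        8.05466190e-04,  8.16110285e-04]), 'tau': array([ 1.12259058e-03, -5.02110314e+01, -3.56875670e+01,  7.26660364e-02,
        2.92478758e-02, -1.79312060e-04]), 'tool_pos': array([0.19139554, 0.64657677, 0.23741571]), 'tcp_rot': array([ 0.22424121,  1.55932505, -0.22762463]), 'contact_force': array([-0.66000138, -0.13112254, -0.10170894]), 'moment': array([0.00914962, 0.03080468, 0.00748535]), 'gripper_width': 0.08803633321152278}
scene [[460.32449289   0.         256.3069928 ]
 [  0.         460.32449289 187.10469048]
 [  0.           0.           1.        ]] [1.15052933 0.2481415  1.24532287] [-1.49204915 -2.34787288  0.6295377 ] None
side [[357.56876517   0.         256.07815288]
 [  0.         357.56876517 193.2357825 ]
 [  0.           0.           1.        ]] [0.44202799 0.63704214 0.94654326] [-0.24146719  2.90219825 -1.01837304] None
wrist [[297.31863964   0.         252.04368024]
 [  0.         297.31863964 186.03050905]
 [  0.           0.           1.        ]] None None [[-1.73307938e-03 -2.81920894e-01  9.59436087e-01 -1.45780112e-01]
 [ 9.99998427e-01 -1.25971779e-04  1.76933367e-03 -3.94612633e-04]
 [-3.77950261e-04  9.59437644e-01  2.81920669e-01 -7.26801319e-02]
 [ 0.00000000e+00  0.00000000e+00  0.00000000e+00  1.00000000e+00]]
```

View pics/scene0.png

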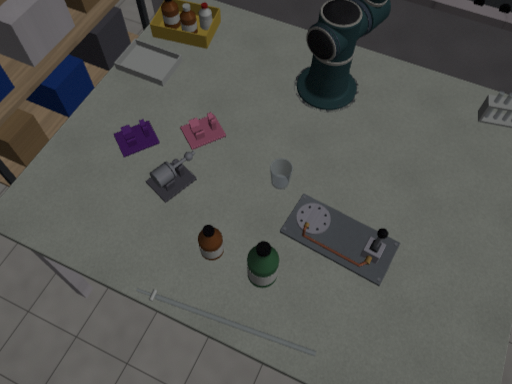

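View pics/side0.png

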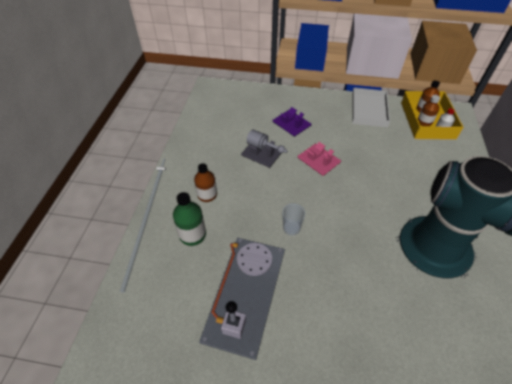

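View pics/wrist0.png

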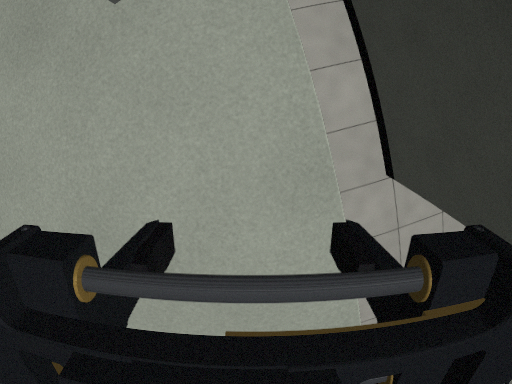

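Scene view: the candidates are the grey cradle with steel spindle at (172,178), ball (188,156); the look-alike empty cradles are purple (136,137) and pink (203,130). The grey one is the target. The station has its plate at (313,218) and lever knob at (382,233). I'll check a close crop and measure.

```bash
cat > h.py <<'E'
from cell import manip,cams,inverse_kinematics,order
import cv2,numpy as np
from scipy.spatial.transform import Rotation as R
def ray(c,u,v):
    K=c["intrinsics"];d=np.array([(u-K[0,2])/K[0,0],(v-K[1,2])/K[1,1],1.])
    return np.array(c["position"]),R.from_rotvec(c["orientation"]).as_matrix()@d
def plane(c,u,v,z):
    p,d=ray(c,u,v);return p+d*(z-p[2])/d[2]
def depth(c,u,v):
    p,d=ray(c,u,v);return p+d*c["z_map"][int(round(v)),int(round(u))]
def proj(c,P):
    q=R.from_rotvec(c["orientation"]).as_matrix().T@(np.array(P)-c["position"]);K=c["intrinsics"];return K[0,0]*q[0]/q[2]+K[0,2],K[1,1]*q[1]/q[2]+K[1,2]
def tri(c1,uv1,c2,uv2):
    p,d=ray(c1,*uv1);q,e=ray(c2,*uv2);d/=np.linalg.norm(d);e/=np.linalg.norm(e)
    s=np.linalg.lstsq(np.stack([d,-e],1),q-p,rcond=None)[0];a=p+s[0]*d;b=q+s[1]*e
    return (a+b)/2,np.linalg.norm(a-b)
E
python3 - <<'E'
from h import *
import pickle
S=cams.capture("scene");D=cams.capture("side");pickle.dump((S,D),open("sd.pkl","wb"))
for n,c,(u0,v0,w,h) in [("scSp",S,(120,110,120,100)),("scSt",S,(270,185,140,105)),("siSp",D,(230,110,110,80)),("siSt",D,(190,225,110,140))]:
    k=5 if w<130 else 5
    cv2.imwrite(f"pics/{n}.png",cv2.resize(c["image"][v0:v0+h,u0:u0+w],None,fx=k if h<120 else 4,fy=k if h<120 else 4,interpolation=cv2.INTER_CUBIC))
for c,pts in [(S,[(188,156),(313,218),(383,233),(210,238),(263,260),(281,174)]),(D,[(281,151),(254,259),(232,307)])]:
    for p in pts: print(p,depth(c,*p).round(3))
print(proj(S,[0,0,0]))
E
```

```text
(188, 156) [ 0.516 -0.267  0.077]
(313, 218) [0.53  0.154 0.039]
(383, 233) [0.556 0.343 0.162]
(210, 238) [ 0.743 -0.067  0.117]
(263, 260) [0.752 0.092 0.152]
(281, 174) [0.413 0.003 0.01 ]
(281, 151) [ 0.506 -0.26   0.064]
(254, 259) [0.53  0.16  0.043]
(232, 307) [0.546 0.348 0.161]
(np.float64(325.84932558875806), np.float64(86.9843558193643))
```

```bash
python3 -c "
import cv2,numpy as np
a=cv2.imread('pics/scSp.png');b=cv2.imread('pics/siSp.png');print(a.shape,b.shape)"
```

```text
(500, 600, 3) (400, 550, 3)
```

View pics/scSp.png

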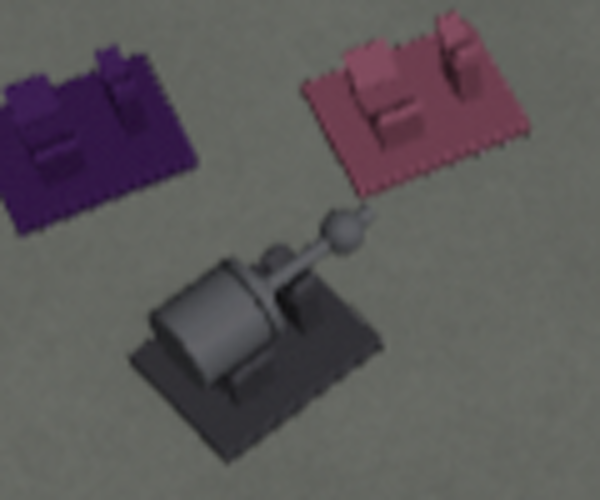

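View pics/scSt.png

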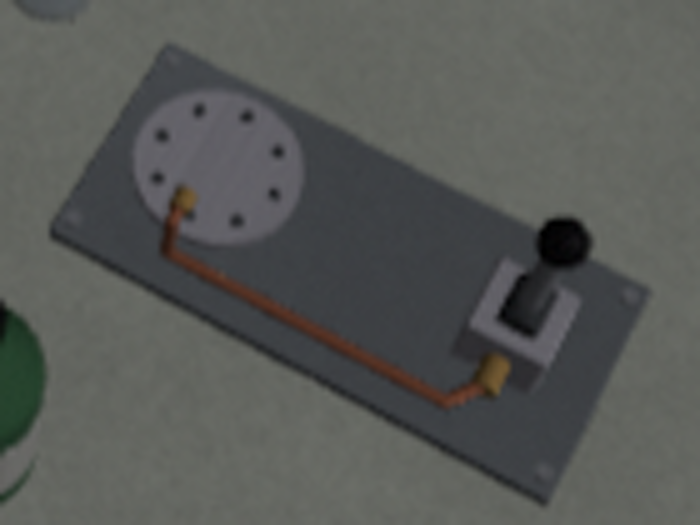

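View pics/siSp.png

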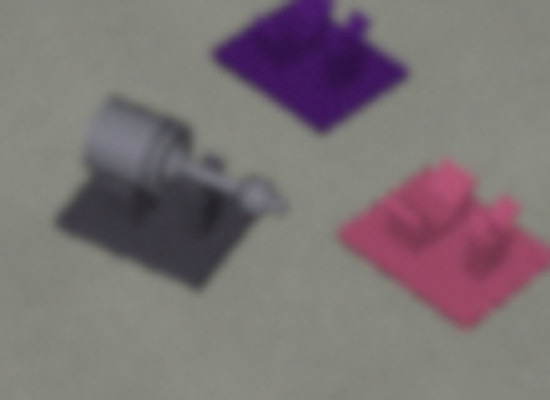

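View pics/siSt.png

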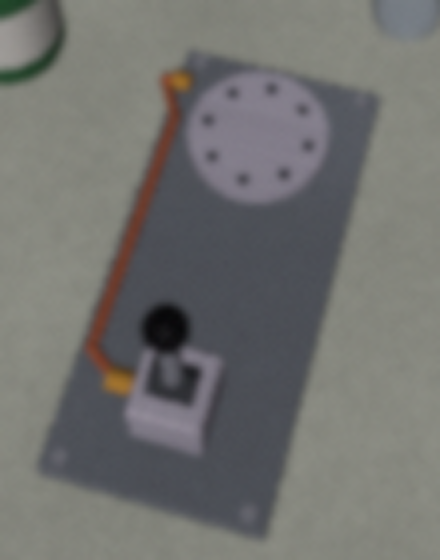

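The crop confirms it: a steel spindle on the dark grey cradle, with the ball at crop (342,230), next to empty purple and pink cradles. The plate is clear, and the nozzle stands on its outer side.

Run:
```python
from h import *
import pickle
S,D=pickle.load(open("sd.pkl","rb"))
f=lambda u0,v0,k:(lambda x,y:(u0+(x+.5)/k-.5,v0+(y+.5)/k-.5))
a=f(120,110,5);b=f(230,110,5);s=f(270,185,5);d=f(190,225,4)
print("ball",tri(S,a(342,230),D,b(258,194)),plane(S,*a(342,230),.062),plane(D,*b(258,194),.062))
print("knob",tri(S,s(564,243),D,d(166,328)),plane(S,*s(564,243),.147),plane(D,*d(166,328),.147))
cs=[plane(S,*a(x,y),.012) for x,y in [(130,358),(228,460),(382,344)]]
print("cradle",np.round(cs,3),[np.linalg.norm(cs[i]-cs[i+1]) for i in (0,1)], "yaw +x", np.degrees(np.arctan2(*(cs[1]-cs[2])[[1,0]])), "centre",(cs[0]+cs[2])/2)
for n,c,g,P in [("S",S,s,[(168,45),(53,228),(547,497),(650,290)]),("D",D,d,[(380,97),(192,52),(40,468),(265,537)])]:
    q=[plane(c,*g(x,y),.012) for x,y in P];q=np.array(q)
    print(n,q.round(3),"ctr",q.mean(0).round(4),"len",np.linalg.norm(q[0]-q[3]),np.linalg.norm(q[1]-q[2]),np.linalg.norm(q[0]-q[1]),"ydir",[np.degrees(np.arctan2(v[1],v[0])) for v in (q[3]-q[0],q[2]-q[1])])
print("plate S",plane(S,*s(218,166),.04),"D",plane(D,*d(258,137),.04))
# plate ellipse by mask
for c,g,n in [(S,(290,195,50,45),"S"),(D,(232,238,45,42),"D")]:
    u,v,w,h=g;im=c["image"][v:v+h,u:u+w].astype(int);
    m=((im.min(2)>(105 if n=="S" else 120))&(abs(im[...,0]-im[...,2])<30)&(im[...,1]<im[...,2]+3)).astype(np.uint8)
    m=cv2.morphologyEx(m,cv2.MORPH_CLOSE,np.ones((5,5)));k=max(cv2.findContours(m,0,2)[0],key=cv2.contourArea);e=cv2.fitEllipse(cv2.convexHull(k));print(n,e,plane(c,e[0][0]+u,e[0][1]+v,.04), cv2.contourArea(k))
```

```text
ball (array([ 0.50686859, -0.27372496,  0.06323785]), np.float64(0.00016492408524218838)) [ 0.50626702 -0.27420162  0.062     ] [ 0.5069161  -0.27509895  0.062     ]
knob (array([0.55024538, 0.34294714, 0.14817931]), np.float64(0.0003110527620707979)) [0.54949689 0.3429258  0.147     ] [0.55048455 0.34265197 0.147     ]
cradle [[ 0.62  -0.368  0.012]
 [ 0.656 -0.276  0.012]
 [ 0.544 -0.231  0.012]] [np.float64(0.09928772821512098), np.float64(0.12116901459971152)] yaw +x -21.661000326727347 centre [ 0.58182038 -0.29987964  0.012     ]
S [[0.451 0.093 0.012]
 [0.595 0.079 0.012]
 [0.628 0.392 0.012]
 [0.483 0.409 0.012]] ctr [0.5393 0.2432 0.012 ] len 0.3170173527164538 0.31485870960445483 0.14469073156935308 ydir [np.float64(84.17126520060447), np.float64(83.89073159600699)]
D [[0.448 0.095 0.012]
 [0.594 0.08  0.012]
 [0.628 0.394 0.012]
 [0.482 0.411 0.012]] ctr [0.5381 0.2447 0.012 ] len 0.3176525010539441 0.3163442520380027 0.14650149357632128 ydir [np.float64(83.93216425929702), np.float64(83.82285771063123)]
plate S [0.52981119 0.15400622 0.04      ] D [0.52959947 0.15727225 0.04      ]Traceback (most recent call last):
  File "<stdin>", line 18, in <module>
ValueError: max() iterable argument is empty
```

```bash
cat >> h.py <<'E'
def down(jaw_deg):
    y=np.array([np.cos(np.radians(jaw_deg)),np.sin(np.radians(jaw_deg)),0]);x=np.array([0,0,-1.]);return R.from_matrix(np.stack([x,y,np.cross(x,y)],1)).as_rotvec()
E
python3 - <<'E'
from h import *
s=manip.state();print(R.from_rotvec(s["tcp_rot"]).as_matrix().round(2))
for j in (68.3,-111.7):
    for p in ([.5066,-.2745,.2],[.5066,-.2745,.043],[.5066,-.2745,.30],[.53,.155,.3]):print(j,p,inverse_kinematics(p,down(j)))
for j in (-96,84,-6,174,-51,39): print(j,inverse_kinematics([.53,.155,.15],down(j)),inverse_kinematics([.545,.31,.13],down(j)))
E
```

```text
[[-0.    0.28  0.96]
 [-0.    0.96 -0.28]
 [-1.   -0.   -0.  ]]
68.3 [0.5066, -0.2745, 0.2] [-0.53979109  0.10608068  1.86254709  0.          1.17296488 -1.73185097]
68.3 [0.5066, -0.2745, 0.043] [-0.53979109  0.2760937   1.98389574  0.          0.88160321 -1.73185097]
68.3 [0.5066, -0.2745, 0.3] [-0.53979109  0.04488396  1.74244153  0.          1.35426717 -1.73185097]
68.3 [0.53, 0.155, 0.3] [ 2.39410843e-01 -1.80585832e-03  1.79006292e+00 -4.44089210e-16
  1.35333559e+00 -9.52649036e-01]
-111.7 [0.5066, -0.2745, 0.2] [-0.53979109  0.10608068  1.86254709  0.          1.17296488  1.40974169]
-111.7 [0.5066, -0.2745, 0.043] [-0.53979109  0.2760937   1.98389574  0.          0.88160321  1.40974169]
-111.7 [0.5066, -0.2745, 0.3] [-0.53979109  0.04488396  1.74244153  0.          1.35426717  1.40974169]
-111.7 [0.53, 0.155, 0.3] [ 2.39410843e-01 -1.80585832e-03  1.79006292e+00  0.00000000e+00
  1.35333559e+00  2.18894362e+00]
-96 [0.23941084 0.10626632 1.96042045 0.         1.07490588 1.91492693] [0.47744431 0.26119211 1.81663304 0.         1.0637675  2.15296039]
84 [ 2.39410843e-01  1.06266318e-01  1.96042045e+00 -4.44089210e-16
  1.07490588e+00 -1.22666573e+00] [ 4.77444311e-01  2.61192106e-01  1.81663304e+00 -4.44089210e-16
  1.06376750e+00 -9.88632261e-01]
-6 [ 2.39410843e-01  1.06266318e-01  1.96042045e+00 -4.44089210e-16
  1.07490588e+00  3.44130598e-01] [ 4.77444311e-01  2.61192106e-01  1.81663304e+00 -8.88178420e-16
  1.06376750e+00  5.82164066e-01]
174 None None
-51 [0.23941084 0.10626632 1.96042045 0.         1.07490588 1.12952876] [0.47744431 0.26119211 1.81663304 0.         1.0637675  1.36756223]
39 [ 0.23941084  0.10626632  1.96042045  0.          1.07490588 -0.44126757] [ 0.47744431  0.26119211  1.81663304  0.          1.0637675  -0.2032341 ]
```

Run:
```python
from h import *
manip.move_pose([.5066,-.2745,.25],down(68.3));manip.set_gripper(.06,60)
s=manip.state();c=cams.capture("wrist");cv2.imwrite("pics/w1.png",c["image"]);print(s["clock"],s["tool_pos"],s["tcp_rot"],down(68.3))
import pickle;pickle.dump((s,c),open("w1.pkl","wb"))
```

```text
4.2333 [ 0.50660882 -0.27452082  0.25001048] [ 0.29718932  1.55026134 -0.29717972] [ 0.29713714  1.55029604 -0.29713714]
```

View pics/w1.png

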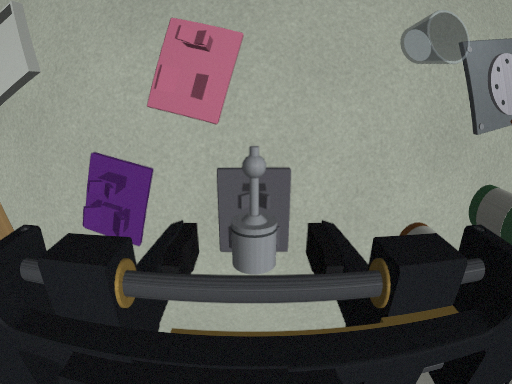

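```bash
cat >> h.py <<'E'
def wray(s,c,u,v):
    K=c["intrinsics"];a,b=(u-K[0,2]),(v-K[1,2]);r=np.hypot(a,b);t=r/K[0,0]
    d=np.array([np.sin(t)*a/r,np.sin(t)*b/r,np.cos(t)]);T=c["T_tool_cam"];M=R.from_rotvec(s["tcp_rot"]).as_matrix()
    return s["tool_pos"]+M@T[:3,3],M@T[:3,:3]@d
def wplane(s,c,u,v,z):
    p,d=wray(s,c,u,v);return p+d*(z-p[2])/d[2]
E
python3 - <<'E'
from h import *
import pickle
s,c=pickle.load(open("w1.pkl","rb"))
im=c["image"];cv2.imwrite("pics/w1c.png",cv2.resize(im[135:280,205:305],None,fx=4,fy=4,interpolation=cv2.INTER_CUBIC))
g=cv2.cvtColor(im,cv2.COLOR_BGR2GRAY)
for v in (150,160,164,168,172,184,190,196,202,208): print(v,g[v,236:274])
E
```

```text
150 [159 160 157 155 156 154 156 154 157 157 155 156 144 109  70  89 107 119
 125 135 144 139 138 150 162 162 165 163 162 161 157 152 150 154 152 153
 153 152]
160 [161 161 155 153 153 155 152 121  70  63  77  85  93 101 110 115 121 124
 125 127 132 136 134 137 136 136 130 127 136 156 157 155 155 155 157 155
 150 150]
164 [160 161 160 154 155 144 105  62  68  74  84  92  99 105 114 123 131 133
 135 140 141 149 145 144 144 144 143 140 134 131 142 152 154 152 154 158
 161 162]
168 [ 57  57  56  54  60  53  57  63  67  70  81  87  97 104 111 116 122 124
 131 129 134 137 141 139 137 136 138 136 129 106  65  60  58  59  53  60
  53  59]
172 [ 81  79  81  80  83  78  81  73  64  63  68  73  83  88  95 105 109 112
 111 116 120 125 125 124 123 121 123 110  95  80  79  82  81  81  82  79
  79  82]
184 [ 79  80  81  80  78  78  70  56  50  53  53  50  46  58  70  88 105 118
 129 134 137 138 109  57  48  49  50  51  52  68  81  80  81  81  80  83
  81  78]
190 [ 78  78  80  79  82  77  60  50  53  54  51  51  52  57  70  88 104 119
 129 135 139 138 107  60  52  51  57  56  59  61  74  78  82  78  79  82
  81  80]
196 [ 81  72  52  44  50  66  79  80  86  85  89  84  90  81  69  86 105 119
 128 135 139 138 106  52  45  45  44  42  44  48  51  69  81  86  84  80
  78  80]
202 [ 82  71  59  43  44  67  90  85  84  87  85  86  88  77  68  86 104 117
 129 133 138 138 107  49  48  46  43  41  40  46  58  81  84  84  81  79
  76  79]
208 [ 80  77  69  66  57  69  85  86  83  84  80  79  82  71  66  86 103 117
 126 134 140 137 112  83  80  81  75  72  62  57  64  81  86  84  79  80
  78  78]
```

View pics/w1c.png

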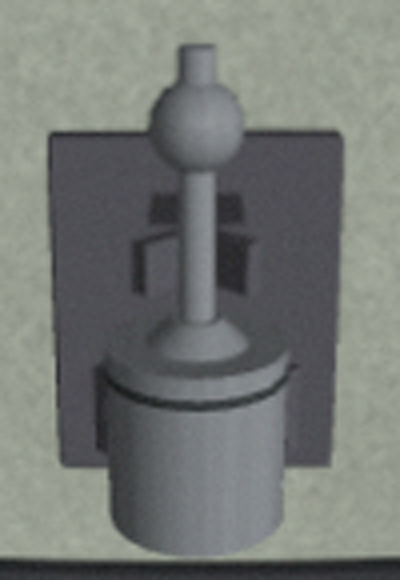

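Run:
```python
from h import *
import pickle
s,c=pickle.load(open("w1.pkl","rb"))
b=wplane(s,c,253.9,165.9,.062);q=wplane(s,c,254.1,208,.062);f=q-b;print(b,np.degrees(np.arctan2(f[1],f[0])),s["tool_pos"])
```

```text
[ 0.50866481 -0.27280978  0.062     ] -21.31370036418985 [ 0.50660882 -0.27452082  0.25001048]
```

Run:
```python
from h import *
r=down(68.5)
manip.move_linear([.5073,-.2737,.12],.15,r)
s=manip.state();c=cams.capture("wrist");
import pickle;pickle.dump((s,c),open("w2.pkl","wb"));cv2.imwrite("pics/w2.png",c["image"])
```

```text
(no output)
```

View pics/w2.png

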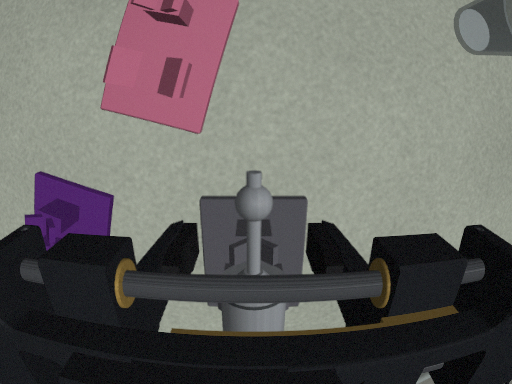

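Ball at (254,203), centred between the fingers, shaft vertical in the image. I'll refine the position, grip and lift.

Run:
```python
from h import *
import pickle
s,c=pickle.load(open("w2.pkl","rb"))
b=wplane(s,c,254,203,.062);print(b)
P=(b[:2]+[.5073,-.2737])/2;print(P)
r=down(68.5)
manip.move_linear([*P,.043],.08,r)
manip.set_gripper(0.0,60);s=manip.state();print(s["clock"],s["gripper_width"],s["contact_force"])
```

```text
[ 0.50901421 -0.27303916  0.062     ]
[ 0.5081571  -0.27336958]
7.125 0.024285403590376866 [ 0.79307987 -0.16028545 -0.52597079]
```

Run:
```python
from h import *
s=manip.state();print(s["gripper_width"],s["tool_pos"])
c=cams.capture("wrist");cv2.imwrite("pics/w3.png",cv2.resize(c["image"][180:330,180:330],None,fx=4,fy=4))
c=cams.capture("side");cv2.imwrite("pics/s3.png",cv2.resize(c["image"][90:190,220:350],None,fx=6,fy=6))
```

```text
0.024285403590376866 [ 0.50821526 -0.27330057  0.04301174]
```

View pics/w3.png

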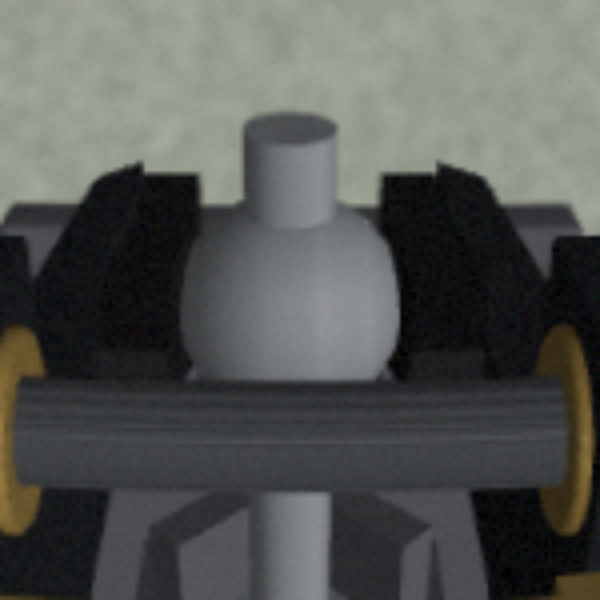

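View pics/s3.png

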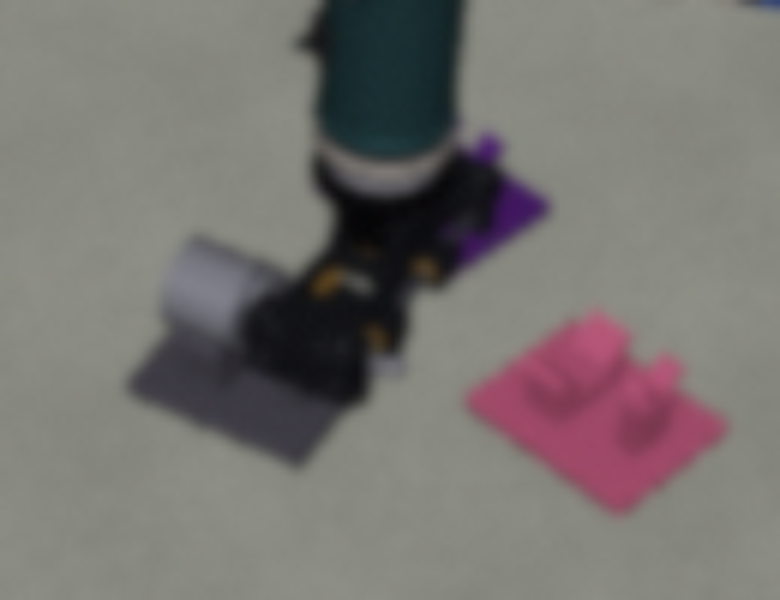

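The ball sits centred between the pads. The pads sink in about 2 mm per side, so they are compliant. Lifting.

Run:
```python
from h import *
s=manip.state();p=s["tool_pos"]
manip.move_linear([p[0],p[1],.08],.06)
manip.move_linear([p[0],p[1],.30],.12)
manip.dwell(.3)
s=manip.state();print(s["clock"],s["gripper_width"],s["contact_force"],s["moment"],s["tool_pos"])
for n in("side","scene","wrist"):
    c=cams.capture(n);cv2.imwrite(f"pics/{n}4.png",c["image"])
a=cv2.imread("pics/side4.png")[60:200,180:360];b=cv2.imread("pics/wrist4.png")[160:370,150:360]
cv2.imwrite("pics/c4.png",np.hstack([cv2.resize(a,(514,400)),cv2.resize(b,(280,400))]))
```

```text
10.275 0.024906659639134677 [-0.15184171  0.01992208 -3.7387016 ] [ 0.07537142  0.24274735 -0.04315957] [ 0.50813101 -0.27328478  0.29977834]
```

View pics/c4.png

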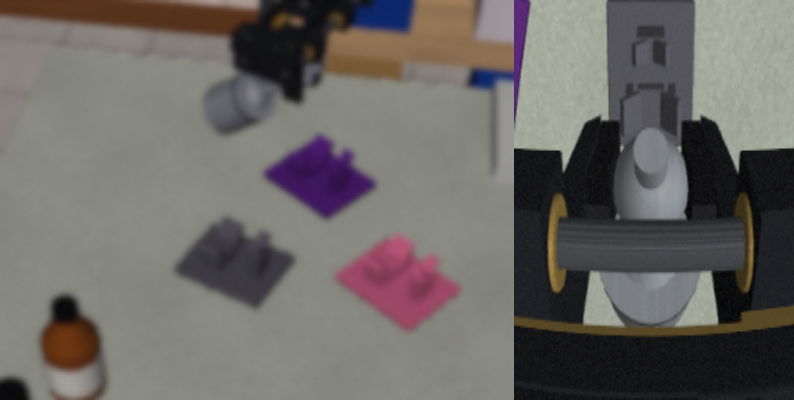

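Run:
```python
from h import *
s=manip.state();print(s["clock"],s["gripper_width"],s["contact_force"],s["moment"])
S=cams.capture("scene");D=cams.capture("side")
a=S["image"][60:190,120:260];b=D["image"][60:160,230:330]
cv2.imwrite("pics/c5.png",np.hstack([cv2.resize(a,(430,400),interpolation=2),cv2.resize(b,(400,400),interpolation=2)])[:,:800])
print(proj(S,[.508,-.273,.319]),proj(D,[.508,-.273,.319]))
# points near bob by depth: 
for n,c in(("S",S),("D",D)):
    z=c["z_map"];vv,uu=np.nonzero(z>0);K=c["intrinsics"]
    d=np.stack([(uu-K[0,2])/K[0,0],(vv-K[1,2])/K[1,1],np.ones(len(uu))],1)*z[vv,uu][:,None]
    P=d@R.from_rotvec(c["orientation"]).as_matrix().T+c["position"]
    e=np.array([np.cos(np.radians(-21.5)),np.sin(np.radians(-21.5)),0]);Q=P-[.508,-.273,.319]
    x=Q@e;y=Q@[-e[1],e[0],0];m=(x>.05)&(x<.17)&(abs(y)<.035)&(Q[:,2]<.05)&(Q[:,2]>-.16)
    print(n,m.sum(),"x",np.percentile(x[m],[1,25,50,75,99]).round(3),"z",np.percentile(Q[m,2],[1,25,50,75,99]).round(3))
```

```text
10.425 0.024560172807670633 [ 0.35020101 -0.43509598 -4.38683872] [0.06042919 0.2279364  0.0152034 ]
(np.float64(176.35048034266424), np.float64(100.79146729604275)) (np.float64(285.39007292674285), np.float64(86.03596043879007))
S 540 x [0.051 0.07  0.083 0.097 0.114] z [-0.083 -0.056 -0.045 -0.034 -0.022]
D 295 x [0.051 0.061 0.073 0.087 0.109] z [-0.09  -0.064 -0.05  -0.036 -0.024]
```

View pics/c5.png

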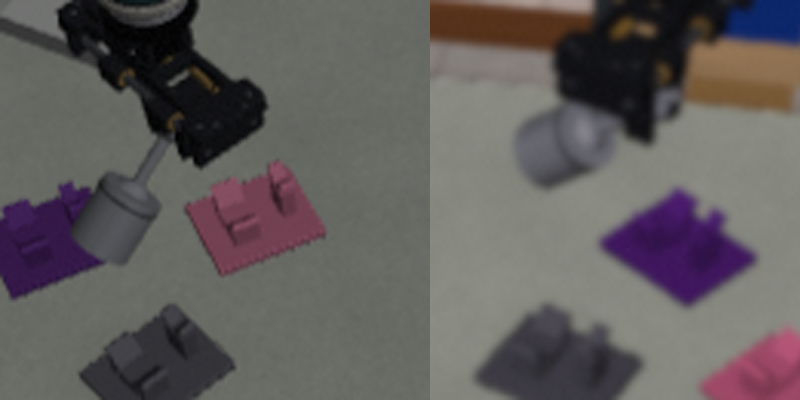

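The spindle is held but sagged about 35–45° below level. I'll check whether it is static and whether a firmer re-grip takes hold, then raise it by tilting the tool.

```bash
cat >> h.py <<'E'
def axis(name="scene",c=None,s=None):
    "spindle direction ball->foot seen in depth: elevation below level, deg, in the plane square to the jaws"
    s=s or manip.state();c=c or cams.capture(name)
    M=R.from_rotvec(s["tcp_rot"]).as_matrix();G=s["tool_pos"]-.019*M[:,0];y=M[:,1];e=np.cross(y,[0,0,1]);e/=np.linalg.norm(e)
    z=c["z_map"];vv,uu=np.nonzero(z>0);K=c["intrinsics"]
    d=np.stack([(uu-K[0,2])/K[0,0],(vv-K[1,2])/K[1,1],np.ones(len(uu))],1)*z[vv,uu][:,None]
    P=d@R.from_rotvec(c["orientation"]).as_matrix().T+c["position"];Q=P-G
    yy=Q@y;r=np.linalg.norm(Q,axis=1);t=np.degrees(np.arctan2(-Q[:,2],Q@e))
    m=(abs(yy)<.032)&(r>.078)&(r<.135)&(t>-45)&(t<140)&(P[:,2]>.1)
    # the bob's visible surface is offset by its radius: fit cylinder axis angle through G, radius 28 mm
    from scipy.optimize import minimize_scalar
    X=np.stack([Q@e,-Q[:,2],yy],1)[m]
    def cost(a):
        a=np.radians(a);ax=X[:,0]*np.cos(a)+X[:,1]*np.sin(a);w=-X[:,0]*np.sin(a)+X[:,1]*np.cos(a);rr=np.hypot(w,X[:,2]);k=(ax>.07)&(ax<.124)
        return np.mean(np.minimum(abs(rr-.028),.02)[k]) if k.sum()>20 else 1
    g=np.arange(-30,120,1.);a=g[np.argmin([cost(q) for q in g])]
    return a,round(cost(a)*1000,2),m.sum()
E
python3 - <<'E'
from h import *
S=cams.capture("scene");print("S",axis(c=S));print("D",axis("side"))
for i in range(4):
    manip.dwell(.1);s=manip.state();print(s["gripper_width"],s["contact_force"].round(2),s["moment"].round(3))
print("S",axis())
manip.set_gripper(0.0,60);s=manip.state();print(s["clock"],s["gripper_width"],s["moment"].round(3));print(axis())
for a in (15,30,45):
  M=R.from_rotvec(s["tcp_rot"]).as_matrix();G=s["tool_pos"]-.019*M[:,0]
  for sg in(1,-1):
    N=R.from_rotvec(sg*np.radians(a)*M[:,1]).as_matrix()@M;print(a,sg,N[:,0].round(2),inverse_kinematics(G+.019*N[:,0],R.from_matrix(N).as_rotvec()))
E
```

```text
S (np.float64(39.0), np.float64(1.53), np.int64(424))
D (np.float64(40.0), np.float64(1.07), np.int64(218))
0.0252027651527356 [-0.29 -0.38 -3.48] [ 0.064  0.24  -0.032]
0.025197928700340978 [ 0.39  0.49 -3.73] [0.112 0.176 0.037]
0.024958270720018088 [-0.21 -0.4  -2.52] [ 0.035  0.25  -0.008]
0.024606702168935162 [-0.69  0.29 -3.68] [ 0.079  0.227 -0.021]
S (np.float64(39.0), np.float64(1.54), np.int64(427))
11.2917 0.02466238362965472 [0.132 0.239 0.006]
(np.float64(39.0), np.float64(1.52), np.int64(426))
15 1 [-0.24  0.09 -0.97] [-0.51635793  0.20971567  1.57808094 -0.03643974  1.61311087 -1.70868771]
15 -1 [ 0.24 -0.09 -0.97] [-0.56366803 -0.11122441  1.91361091  0.05491481  1.08249079 -1.77871021]
30 1 [-0.47  0.18 -0.87] [-0.50155596  0.37117007  1.43194442 -0.06571918  1.85806317 -1.69896078]
30 -1 [ 0.47 -0.18 -0.87] [-0.59842438 -0.25415437  2.09083947  0.15514765  0.79818347 -1.87360467]
45 1 [-0.66  0.26 -0.71] [-0.49111279  0.5244786   1.30981655 -0.09414643  2.08745396 -1.69950913]
45 -1 [ 0.66 -0.26 -0.71] [-0.64025996 -0.36780433  2.26596841  0.39030189  0.50836797 -2.1053987 ]
```

```bash
cat >> h.py <<'E'
def tilt(a,T=2.0,n=None):
    "turn about the jaw axis through the grasp point; + a lowers toward plumb? (sign -: raises the bob)"
    s=manip.state();M=R.from_rotvec(s["tcp_rot"]).as_matrix();G=s["tool_pos"]-.019*M[:,0]
    N=R.from_rotvec(np.radians(a)*M[:,1]).as_matrix()@M;p=G+.019*N[:,0]
    manip.move_linear(p,max(np.linalg.norm(p-s["tool_pos"])/T,.002),R.from_matrix(N).as_rotvec())
E
python3 - <<'E'
from h import *
t0=manip.state()["clock"]
for k in range(2):
    tilt(-8,.8);s=manip.state();print(s["clock"]-t0,R.from_rotvec(s["tcp_rot"]).as_matrix()[:,0].round(3),axis())
E
```

```text
0.9500000000000011 [ 0.129 -0.051 -0.99 ] (np.float64(32.0), np.float64(1.61), np.int64(446))
1.9832999999999998 [ 0.256 -0.101 -0.961] (np.float64(24.0), np.float64(1.53), np.int64(465))
```

Run:
```python
from h import *
tilt(-7,.7);manip.dwell(.5);S=cams.capture("scene")
print(axis(c=S),axis("side"),manip.state()["clock"])
cv2.imwrite("pics/c6.png",cv2.resize(S["image"][60:190,120:260],(646,600),interpolation=2))
```

```text
(np.float64(30.0), np.float64(1.44), np.int64(452)) (np.float64(31.0), np.float64(1.11), np.int64(225)) 14.8833
```

View pics/c6.png

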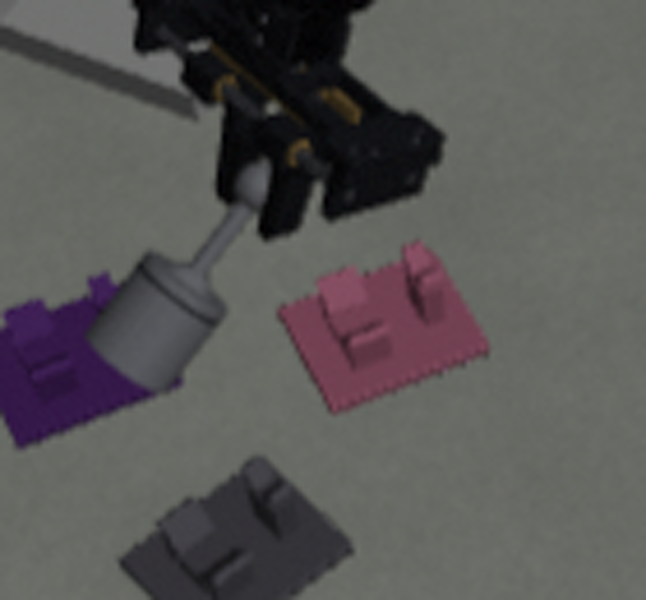

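It followed to about 24°, then slipped back to 30°, still inside the 34° window. I'll raise it a little more and sample it for a margin.

Run:
```python
from h import *
print(axis(),axis("side"))
tilt(-8,1.)
for i in range(3): print(manip.state()["clock"],axis(),axis("side"));manip.dwell(.05)
print(manip.state()["joint_pos"].round(2))
```

```text
(np.float64(30.0), np.float64(1.46), np.int64(450)) (np.float64(31.0), np.float64(1.09), np.int64(230))
16.0083 (np.float64(23.0), np.float64(1.5), np.int64(465)) (np.float64(24.0), np.float64(1.04), np.int64(246))
16.1583 (np.float64(23.0), np.float64(1.41), np.int64(461)) (np.float64(24.0), np.float64(1.05), np.int64(246))
16.3083 (np.float64(23.0), np.float64(1.51), np.int64(463)) (np.float64(24.0), np.float64(1.09), np.int64(244))
[-0.6  -0.26  2.1   0.16  0.78 -1.88]
```

Held at 23° for 0.3 s in both views, so the level lift is secured. Now I'll bring the tool back to vertical and ease the grip in steps.

Run:
```python
from h import *
p=[.508,-.273,.30]
manip.move_linear(p,.03 and .025,down(68.5));print(manip.state()["clock"],manip.state()["tool_pos"],axis(),axis("side"))
for f in (45,35,27):
    manip.set_gripper(0.0,f);manip.dwell(.1);s=manip.state();print(f,s["clock"],s["gripper_width"],axis("side"))
```

```text
17.15 [ 0.50845914 -0.27310472  0.29947948] (np.float64(52.0), np.float64(1.37), np.int64(374)) (np.float64(53.0), np.float64(1.02), np.int64(206))
45 17.5667 0.02523819803777688 (np.float64(55.0), np.float64(0.94), np.int64(208))
35 17.9333 0.025335708075645398 (np.float64(70.0), np.float64(0.94), np.int64(208))
27 18.3 0.025318185620881194 (np.float64(72.0), np.float64(1.02), np.int64(207))
```

Run:
```python
from h import *
for f in (21,16,12,9):
    manip.set_gripper(0.0,f);manip.dwell(.1);s=manip.state();a=axis("side");print(f,s["clock"],s["gripper_width"],a,axis())
    if a[0]>=84:break
S=cams.capture("scene");cv2.imwrite("pics/c7.png",cv2.resize(S["image"][60:190,120:260],(646,600),interpolation=2))
```

```text
21 18.6667 0.02618868376360674 (np.float64(79.0), np.float64(1.01), np.int64(216)) (np.float64(77.0), np.float64(1.29), np.int64(284))
16 19.0833 0.026337898448704974 (np.float64(82.0), np.float64(1.16), np.int64(225)) (np.float64(80.0), np.float64(1.29), np.int64(268))
12 19.5 0.02632885417779717 (np.float64(84.0), np.float64(1.23), np.int64(222)) (np.float64(83.0), np.float64(1.08), np.int64(259))
```

View pics/c7.png

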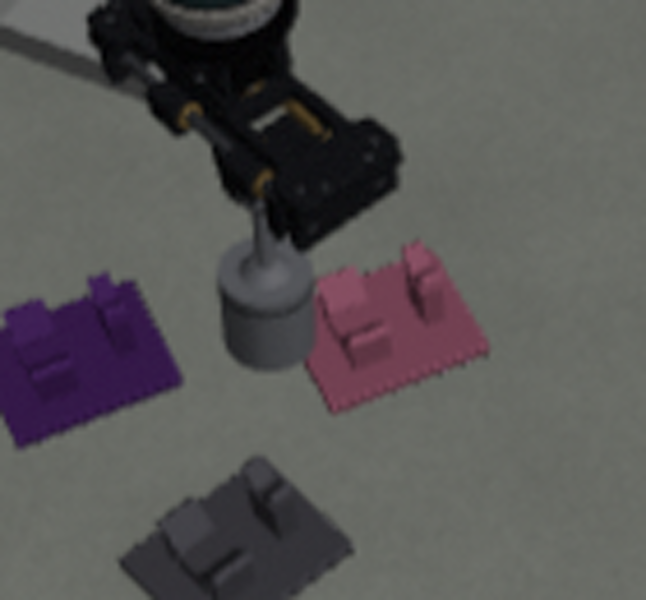

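Hanging about 6–7° off plumb over clear bench. I'll grip firmly again, hold, and carry it over the plate.

Run:
```python
from h import *
manip.set_gripper(0.0,60);manip.dwell(.5);print(manip.state()["clock"],axis(),axis("side"))
manip.move_linear([.530,.155,.30],.13,down(68.5))
manip.dwell(.2);s=manip.state();print(s["clock"],s["tool_pos"],s["gripper_width"],s["contact_force"]);print(axis(),axis("side"))
for n in("side","scene"):
    c=cams.capture(n);cv2.imwrite(f"pics/{n}8.png",c["image"])
a=cv2.imread("pics/scene8.png")[120:260,230:400];b=cv2.imread("pics/side8.png")[150:330,190:310]
cv2.imwrite("pics/c8.png",np.hstack([cv2.resize(a,(510,420),interpolation=2),cv2.resize(b,(280,420),interpolation=2)]))
```

```text
20.3667 (np.float64(80.0), np.float64(1.13), np.int64(265)) (np.float64(81.0), np.float64(1.14), np.int64(216))
24.1167 [0.53001199 0.15486557 0.30002549] 0.024820410051528203 [-1.178924   -0.20707987 -3.52266429]
(np.float64(80.0), np.float64(0.96), np.int64(281)) (np.float64(80.0), np.float64(0.62), np.int64(232))
```

View pics/c8.png

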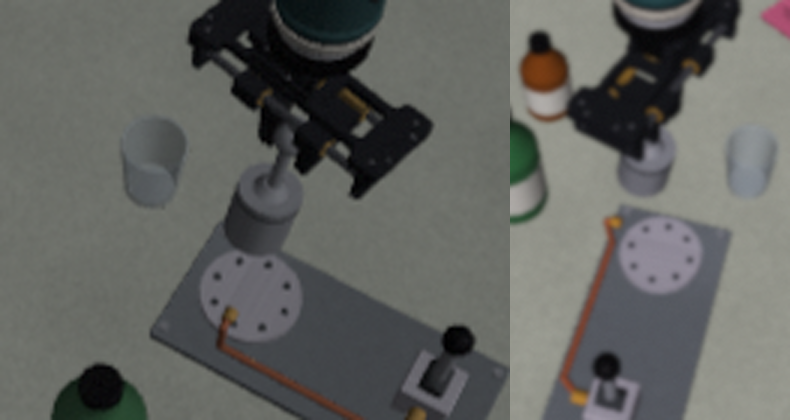

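Spindle leans about 10° over the plate, which is clear. I'll turn the tool about the jaw axis to plumb it.

Run:
```python
from h import *
tilt(10,1.);manip.dwell(.1);print(axis(),axis("side"))
s=manip.state();M=R.from_rotvec(s["tcp_rot"]).as_matrix();G=s["tool_pos"]-.019*M[:,0];print(s["clock"],G,M[:,0].round(3))
manip.move_linear(s["tool_pos"]+[.5296-G[0],.155-G[1],.185-G[2]],.1);manip.dwell(.2)
s=manip.state();print(s["clock"],s["contact_force"]);print(axis(),axis("side"))
S=cams.capture("scene");D=cams.capture("side");W=cams.capture("wrist")
a=S["image"][170:260,270:360];b=D["image"][200:300,210:310]
cv2.imwrite("pics/c9.png",np.hstack([cv2.resize(a,(400,400),interpolation=2),cv2.resize(b,(400,400),interpolation=2)]))
cv2.imwrite("pics/w9.png",W["image"])
import pickle;pickle.dump((s,S,D,W),open("p9.pkl","wb"))
```

```text
(np.float64(89.0), np.float64(0.77), np.int64(226)) (np.float64(89.0), np.float64(0.6), np.int64(258))
25.6667 [0.52982551 0.15511458 0.31919348] [-0.161  0.064 -0.985]
27.3583 [-0.65767874 -0.65735234 -3.14192758]
(np.float64(88.0), np.float64(0.7), np.int64(52)) (np.float64(89.0), np.float64(0.58), np.int64(47))
```

View pics/c9.png

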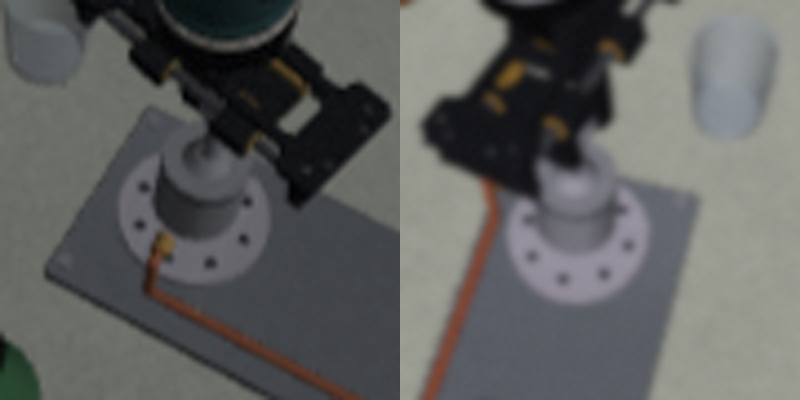

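View pics/w9.png

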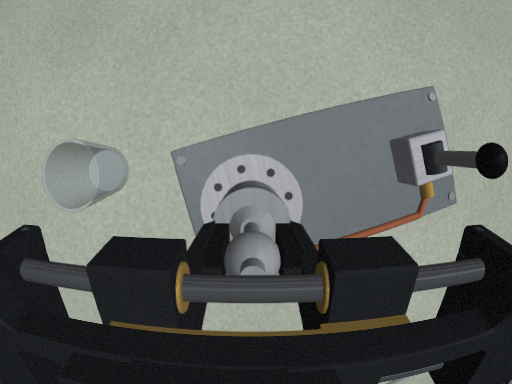

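Spindle plumb within 1–2°, about 18 mm above the middle of the plate, with clear space around it. Lowering with a force guard.

Run:
```python
from h import *
s=manip.state();p0=s["tool_pos"].copy()
manip.move_linear(p0-[0,0,.012],.04);manip.dwell(.15)
f0=np.mean([manip.state()["contact_force"][2]]);z=.012
while z<.024:
    z+=.0007;manip.move_linear(p0-[0,0,z],.02);fz=np.median([ (manip.dwell(.02),manip.state()["contact_force"][2])[1] for _ in range(3)])
    print(round(z,4),fz.round(2))
    if fz>0.5: break
print(f0,manip.state()["clock"],manip.state()["tool_pos"],p0)
D=cams.capture("side");S=cams.capture("scene")
cv2.imwrite("pics/c10.png",np.hstack([cv2.resize(S["image"][170:260,270:360],(400,400),interpolation=2),cv2.resize(D["image"][200:300,210:310],(400,400),interpolation=2)]))
```

```text
0.0127 -3.34
0.0134 -3.08
0.0141 -4.19
0.0148 -3.28
0.0155 -3.71
0.0162 -3.85
0.0169 -3.86
0.0176 -4.15
0.0183 -3.2
0.019 1.81
-3.862694302531853 31.2083 [0.52710473 0.15610087 0.14812044] [0.52658672 0.15619467 0.16639292]
```

View pics/c10.png

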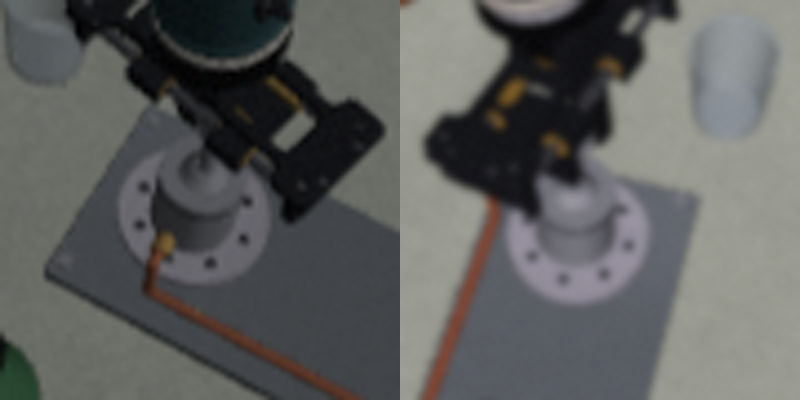

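Contact is at the expected height (ball grip at z≈0.167) with only a few newtons. Releasing.

Run:
```python
from h import *
for f in(30,12,5): manip.set_gripper(0.0,f)
s=manip.state();print(s["clock"],s["contact_force"])
manip.set_gripper(.036);manip.dwell(.1);manip.set_gripper(.07,20);manip.dwell(.2)
s=manip.state();M=R.from_rotvec(s["tcp_rot"]).as_matrix()
print(s["clock"],s["contact_force"])
manip.move_linear(s["tool_pos"]-.09*M[:,0],.1)
D=cams.capture("side");S=cams.capture("scene");print(manip.state()["clock"])
cv2.imwrite("pics/c11.png",np.hstack([cv2.resize(S["image"][170:260,270:360],(400,400),interpolation=2),cv2.resize(D["image"][200:300,210:310],(400,400),interpolation=2)]))
```

```text
31.9583 [ 0.88564976 -2.50245982  6.12525994]
33.2667 [-4.00574015e-01 -6.53350262e-02  2.32932278e-04]
34.4167
```

View pics/c11.png

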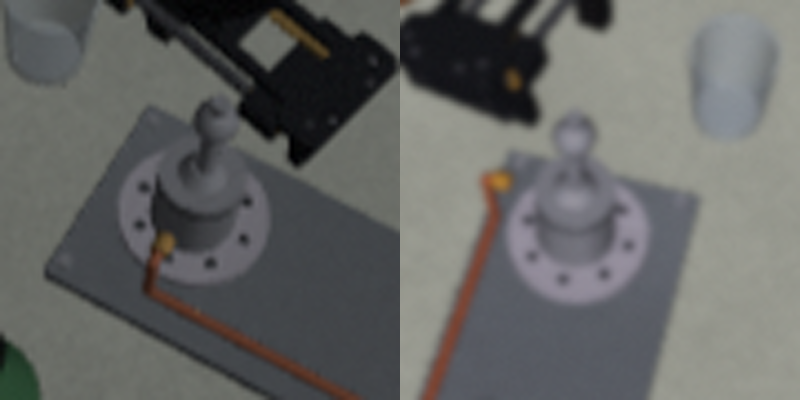

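Run:
```python
from h import *
S=cams.capture("scene");D=cams.capture("side")
a=(270+215/4.444,170+117/4.444);b=(210+175/4,200+135/4)
print("ball",tri(S,a,D,b),plane(S,*a,.167),plane(D,*b,.167))
s=manip.state();p=s["tool_pos"];print(p)
u=np.array([.1045,.9945,0]);k=np.array([.5495,.3432,0])
manip.move_linear([p[0],p[1],.30],.15)
manip.set_gripper(0.0,20)
A=k-.055*u
manip.move_linear([A[0],A[1],.28],.2,down(-6))
manip.move_linear([A[0],A[1],.125],.15)
s=manip.state();print(s["clock"],s["tool_pos"],s["contact_force"],s["gripper_width"])
D=cams.capture("side");S=cams.capture("scene")
cv2.imwrite("pics/c12.png",np.hstack([cv2.resize(S["image"][150:290,270:410],(400,400),interpolation=2),cv2.resize(D["image"][220:360,190:330],(400,400),interpolation=2)]))
```

```text
ball (array([0.5300409 , 0.15351854, 0.16749954]), np.float64(0.0012800899938141968)) [0.52924972 0.15298545 0.167     ] [0.53042944 0.15383011 0.167     ]
[0.54059576 0.15043365 0.23515206]
38.8083 [0.54465855 0.2889054  0.12624351] [0.31133533 0.28001957 0.05534742] 0.00040534335510804297
```

View pics/c12.png

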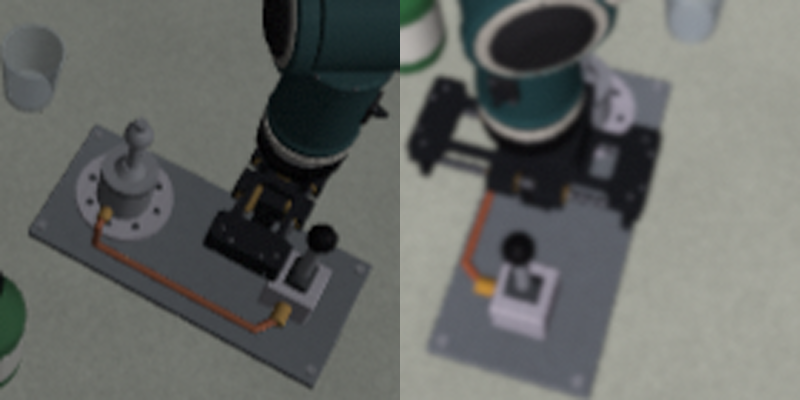

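Spindle stands within about 2 mm of the plate centre. The closed fingers are on the plate side of the knob with a gap. Pushing.

Run:
```python
from h import *
u=np.array([.1045,.9945,0]);k=np.array([.5495,.3432,.125])
d=-.055
manip.move_linear(k-.03*u,.06)
for d in np.arange(-.026,.0181,.004):
    manip.move_linear(k+d*u,.06);manip.dwell(.03);s=manip.state();f=s["contact_force"]@u;print(round(d,3),f.round(2),s["clock"])
    if f<-14:break
D=cams.capture("side");S=cams.capture("scene")
cv2.imwrite("pics/c13.png",np.hstack([cv2.resize(S["image"][150:290,270:410],(400,400),interpolation=2),cv2.resize(D["image"][220:360,190:330],(400,400),interpolation=2)]))
```

```text
-0.026 1.04 39.7583
-0.022 -0.41 40.0417
-0.018 -1.09 40.325
-0.014 -1.92 40.6083
-0.01 -2.86 40.8917
-0.006 -3.32 41.175
-0.002 -5.09 41.4583
0.002 -3.83 41.7417
0.006 -5.6 42.025
0.01 -7.55 42.3083
0.014 -8.57 42.5917
0.018 -9.35 42.875
```

View pics/c13.png

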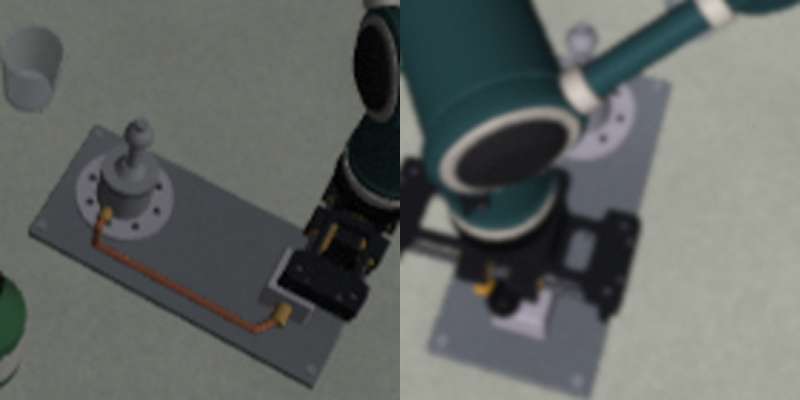

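Run:
```python
from h import *
manip.dwell(.8)
u=np.array([.1045,.9945,0]);k=np.array([.5495,.3432,.062]);s=manip.state();print(s["clock"],s["tool_pos"],s["contact_force"]@u)
D=cams.capture("side")
for a in (0,.35,.45,.5): print(a,proj(D,k+.085*(np.sin(a)*u+np.cos(a)*np.array([0,0,1]))))
im=D["image"][305:345,205:255];cv2.imwrite("pics/c14.png",cv2.resize(im,None,fx=12,fy=12,interpolation=2))
```

```text
43.775 [0.55028969 0.35817929 0.12335803] -9.457510440127578
0 (np.float64(231.49696199823697), np.float64(306.92642904003054))
0.35 (np.float64(227.6092934739937), np.float64(320.03951338966823))
0.45 (np.float64(226.5997279364369), np.float64(323.92834365616966))
0.5 (np.float64(226.12061227046024), np.float64(325.8655211738449))
```

View pics/c14.png

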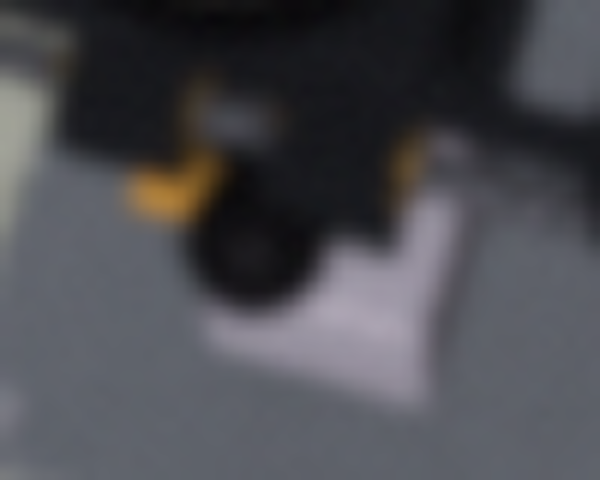

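Knob at (226.2,325.3), which corresponds to about 0.48 rad, so the air is on. I'll hold a little longer, then follow it back and retreat.

Run:
```python
from h import *
manip.dwell(.5)
u=np.array([.1045,.9945,0]);k=np.array([.5495,.3432,.125])
manip.move_linear(k-.03*u,.04);manip.move_linear(k-.055*u,.08)
A=k-.055*u;manip.move_linear([A[0],A[1],.29],.15)
manip.move_linear([A[0]-.12,A[1]+.16,.33],.2);manip.dwell(.3)
s=manip.state();print(s["clock"],s["contact_force"])
D=cams.capture("side");S=cams.capture("scene")
cv2.imwrite("pics/c15.png",np.hstack([cv2.resize(S["image"][150:290,270:410],(400,400),interpolation=2),cv2.resize(D["image"][220:360,190:330],(400,400),interpolation=2)]))
import pickle;pickle.dump((S,D),open("end.pkl","wb"))
```

```text
48.85 [-0.70421587 -0.54607941  0.40439125]
```

View pics/c15.png

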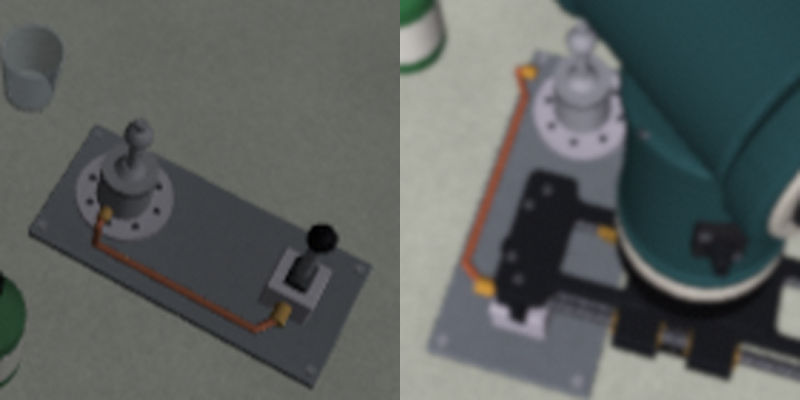

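The knob is back at scene (382.7,233.3), its rest pixel. The spindle ball is unchanged at (318.3,196.2), and the arm is clear.

Run:
```python
from h import *
order.close_job();print(manip.state()["clock"])
```

```text
the job is handed in; nothing more can be done
the job is handed in; nothing more can be done
```

The spindle stands released on the drying plate, blown dry, and I handed the job in at about 49 s of the 72 s; no verdict was reported.

- **Lift:** I gripped the ball at 60 N, but the spindle sagged to about 40° below level during the lift, outside the 34° limit. I tilted the tool to raise it. It slipped once, from about 24° back to 30°, and after a second raise it held at 23–24° in both camera views for about 0.3 s.
- **Swing down:** I eased the grip in steps from 60 N to 12 N and it swung to 6–7° from plumb. After gripping again at 60 N it read 9–10° off and stayed there. I turned the tool to bring it to within 1–2° of plumb before placing.
- **Placing:** It touched down at the expected height with only a few newtons. After release the ball measured within about 2 mm of the plate centre, and the spindle looked upright.
- **Lever:** The lever was held at about 0.48 rad for roughly 1.5 s. I followed it back, and the knob returned to its rest pixel.
- **Last checks:** The spindle had not moved and the arm was clear of everything. I never touched the bottles or the beaker, but I did not re-measure their positions at the end.

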